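Raise the splash screen's sliding window to its mark

TASK

Push the clear sliding window of the bench splash screen up from beneath its lip, with the fingertips and without pinching the lip, until the small pointer at the end of the lip is level with the point of the marker clamped on the rail beside it. The window is counterweighted and stays where it is left, so leave it there and draw the hand away. Do not move the marker, and leave the glassware standing where it is.

Things in the scene. Friction and masses are not known exactly. Their poses are not given: they have to be found in the camera images.
- screen: Fixed bench splash screen: two aluminium rails, 364 mm apart inside, leaning 30 degrees from upright, tops away from the user, 400 mm high. Origin on the bench midway between them, 70 mm straight below the lip's root when the window is down. x points from the user through the window, y to the user's left, z up. A 14 mm high sill lies at x -40 to -10 mm; else the space under and before the lip is free.
- sash (a joint): Travel of the window along the rails in m: 0 fully down, 0.21 fully up. One unit moves it 0.5 along the screen's x and 0.866 up. Counterweighted: pushing it takes about 2 to 5 N either way plus a little with speed, and it stays where it is left.
- lip_edge (a point): Middle of the lower front edge (nearest the user) of the aluminium lip along the window's foot. The lip is 330 mm wide, 12 mm thick and sticks out 36 mm at right angles to the glass, so its root on the glass lies 31 mm further along the screen's x and 18 mm lower than this edge. A 4 mm grey rubber strip covers its top. Moves with the window; axes parallel to the screen's.
- lip_pointer (a point): Tip of the small steel pointer that sticks out of the left end (+y) of the lip, 17 mm long and 12 mm high. It moves with the window. Axes parallel to the screen's.
- mark (a point): Tip of the steel marker's point. The marker is a clamp about 32 mm high with a black thumbscrew, on the left rail (+y side); its point aims at the window, 3.5 mm beyond the tip of the lip's pointer when the two are level. It stays still unless pushed hard. Axes parallel to the screen's.
- flask_in: Stoppered conical flask, 80 mm wide at the foot, 144 mm high, on a white stirrer 82 mm high behind the window (screen x 70 to 230 mm). Origin at the centre of its underside. Leave it.
- flask_out: Open-necked conical flask, 86 mm wide at the foot, 140 mm high, on the bench to the left of the screen. Origin at the centre of its underside. Leave it.
- bottle: Amber bottle with a white cap, 64 mm wide, 130 mm high, on the bench to the right of the screen. Origin at the centre of its underside. Leave it.
- beaker: Small white beaker, 64 mm wide, 70 mm high, on the bench in front of the right rail. Origin at the centre of its underside. Leave it.
There are look-alikes about, which are no part of the job. What is shaped like the flask_out but green or turquoise is not meant. Leave any red or yellow look-alike of the flask_in alone.

How it is judged:
By the outcome, as a careful person would: the job done as asked, in the order asked, and still so for the second after the job is handed in, with the robot touching nothing.
It also fails if it takes over 38 s, if anything falls off the work surface, if the arm or the gripper's body presses on something with over 40 N, if the wrist force passes 120 N, or if a joint passes its speed limit or range.

ROBOT

A 6-joint arm with a two-finger parallel gripper is mounted at the origin on the work surface. World frame = base frame: x ahead of the robot, y to its left, z up, the work surface at z = 0. Lengths are in m, angles in degrees, forces in N, time in s.
With the tool pointing down it reaches from about 0.4 to 0.825 m from the base axis. Payload 7 kg.
Tool frame: the origin (TCP) lies midway between the tips of the shut fingers; the grasp point (between the pads) lies r.hold_point_z behind it (r.hold_point_z is the distance from the TCP to the grasp point, in m); z points along the fingers, x is the direction in which the jaws open and shut, and the axes are right-handed (so a half turn about z gives the same grasp; the last joint's range is limited). The gripper opens to 88 mm and grips with 3 to 60 N. Pads are 19 mm wide; open, the fingers measure 130 mm over their backs; the gripper's body (78 mm by 193 mm) begins 47 mm behind the grasp point.
Start: joints at [-60.327, 20.546, 0.682, 0, -70.136, -16.507], TCP at [0.154, -0.657, 0.227] pointing down, gripper open.
Joint ranges: [-176.03, 176.03], [-82.01, 121.73], [-58.28, 71.71], [-173.87, 95.51], [-174.79, -0.11], [-173.66, 173.66]. Speed limits (degrees/s): [136.94, 136.94, 172.46, 180, 180, 180].

INTERFACE

Orientations are given as [roll, pitch, yaw] about the fixed x, y, z axes, in that order (R = Rz(yaw) Ry(pitch) Rx(roll)).
In Python, from plant import get_state, viewer, close_job, r gives the robot as it stands.
- The arm moves only by the tool apply_moves, never from a script. Its argument "plan" is a list of rows, each a list of 3 entries, a list of its own where there are three numbers: the closure in counts, from 0 (fully open) to 255 (shut), then the shift along the tool's x, y, z in units of 50 mm (1.0 is 50 mm), then the turn about the tool's z in units of 6 degrees (1.0 is 6 degrees). A call has 1 to 12 rows; each row shifts and turns the commanded pose from where the row before left it, along the tool's axes as they then stand; what a row does not reach is not made up. A row lasts 1/8 s, in which the tool goes at most 62.5 mm and 10.7 degrees, less where a joint would pass 70% of its speed; a pose out of reach is approached as far as the arm can. A call is refused whole if a number of a shift passes 1 or a number of a turn 1, either way. A call with a gripper value outside its range is refused whole. The fingers move at their own pace and stop on an object; "squeeze" is the grip in N (left out, the last holds). Time passes only in rows, so rows that do not move let the fingers close. It gives the time, the measured TCP pose, the force and the opening at its end, in the units of the state.
- get_state(): the state, without advancing time (a new reading comes with each control period).
- viewer.capture(name): name is "scene" or "top" or "wrist"; returns a dict with "frame" (420x560x3 uint8, blue, green, red), "K" (3x3 intrinsics, pixels), "D" ([k1, k2, p1, p2, k3] as OpenCV has them; the pictures are not rectified), "R" (3x3) and "t" (3): a world point X has camera coordinates R X + t; the wrist camera has in their place "mount" (4x4, takes a point from camera to tool coordinates, whose origin is the TCP and whose axes are the tool frame's). Camera axes: x right, y down, z forward; pixel columns grow to the right and rows downward; lengths in m; the calibration is good to about 2 mm. A picture is of the moment at which its call begins: read the wrist's pose just before it. There is no depth.
- close_job(): hands the job in, once; it reports no verdict.
The state is a dict: "time_s": time; "joints": joint angles; "qd": joint speeds; "joint_torque": joint torques, N m; "tcp_pos": TCP position; "eef_rot": TCP orientation; "contact_force": force on the tool from outside, world axes, zero at the start; "moment": the same for the moment, N m; "gripper_width": finger opening in m.
Only numpy, scipy, OpenCV 4.12 (cv2) and the standard library are available. Lean on these libraries where they do the work, as an engineer would, in place of code of your own. Each camera call takes 0.05 s, during which the arm holds its last target.

## Working session

There is one attempt and no reset: what is moved stays moved. The work goes in short steps, Python scripts to look and compute and a tool call to move; the robot and the scene stay as the last step left them, time stands still between calls to the robot, and variables do not carry over. Pictures are saved under pics/ and viewed, and the job is handed in when it is done.

Besides the shell and the picture viewer there is one more tool, called after ">>>" by a JSON object that holds its "method" and its "body", one argument or row to a line. apply_moves: Moves the arm, as the interface text tells. Its arguments: {"type":"object","properties":{"plan":{"type":"array","items":{"type":"array"}},"squeeze":{"type":"number"}},"required":["plan"]}

```bash
mkdir -p pics; ls; python3 - <<'E'
from plant import get_state, viewer, r
import cv2
print(get_state(), r.hold_point_z)
for n in("scene","top","wrist"):
    c=viewer.capture(n); cv2.imwrite(f"pics/{n}0.png",c["frame"]); print(n,{k:v for k,v in c.items() if k!="frame"})
E
```

```text
pics
{'time_s': 0.0, 'joints': array([-6.03283488e+01,  2.05926698e+01,  6.36343031e-01, -2.01461449e-02,
       -7.01371818e+01, -1.65090041e+01]), 'qd': array([ 0.09500136,  0.00269015, -0.00874875, -0.0101312 ,  0.09913111,
       -0.02171266]), 'joint_torque': array([ 1.02368849e-03, -5.82727182e+01,  2.93052775e+01,  6.99730530e+00,
        6.86197905e-03, -2.02287520e-04]), 'tcp_pos': array([ 0.15360223, -0.65680286,  0.2256282 ]), 'eef_rot': array([-1.79991584e+02, -9.50358025e-02,  1.03155780e+02]), 'contact_force': array([ 0.13884314, -0.25048454,  0.04238061]), 'moment': array([-0.00547186,  0.02085137,  0.01336923]), 'gripper_width': 0.08753037779273705} 0.0188
scene {'K': array([[437.66404504,   0.        , 280.51206778],
       [  0.        , 437.66404504, 200.47466742],
       [  0.        ,   0.        ,   1.        ]]), 'D': array([-0.1069931,  0.       ,  0.       ,  0.       ,  0.       ]), 'R': array([[ 0.9457767 ,  0.32475798,  0.00622009],
       [ 0.25557771, -0.7322151 , -0.63130111],
       [-0.20046563,  0.5986596 , -0.77551288]]), 't': array([-0.5688866 , -0
[... 403 characters left out ...]
 2.05257076e-01,  2.63141906e-02, -9.78354279e-01]]), 't': array([0.0078392 , 0.5681224 , 1.12937695])}
wrist {'K': array([[356.20280286,   0.        , 282.83220456],
       [  0.        , 356.20280286, 205.15988092],
       [  0.        ,   0.        ,   1.        ]]), 'D': array([-0.00850013,  0.        ,  0.        ,  0.        ,  0.        ]), 'mount': array([[ 9.99999971e-01, -1.12709248e-04, -2.11175599e-04,
        -1.88757699e-04],
       [ 1.64746708e-04,  9.64087338e-01,  2.65585348e-01,
        -7.11181012e-02],
       [ 1.73657796e-04, -2.65585375e-01,  9.64087329e-01,
        -1.57526536e-01],
       [ 0.00000000e+00,  0.00000000e+00,  0.00000000e+00,
         1.00000000e+00]])}
```

View pics/scene0.png

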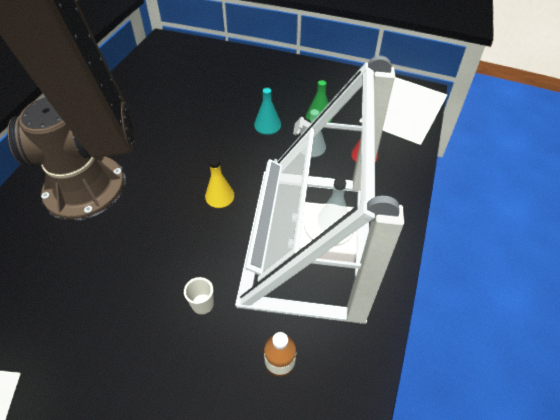

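View pics/top0.png

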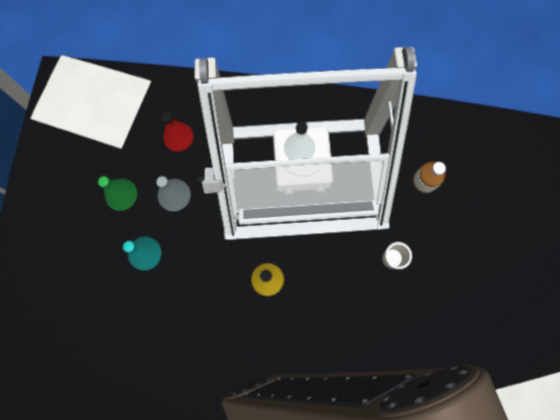

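View pics/wrist0.png

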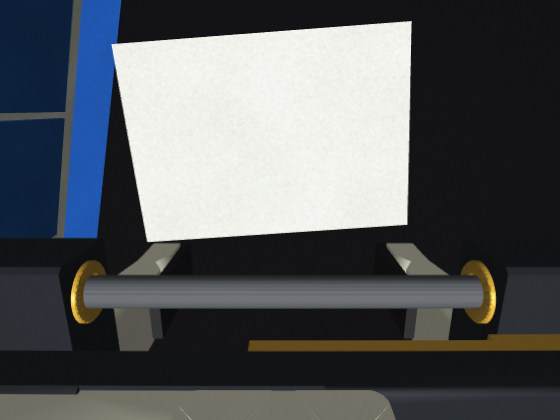

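```bash
python3 - <<'E'
import cv2
a=cv2.imread("pics/top0.png")[150:270,180:410]; cv2.imwrite("pics/topz.png",cv2.resize(a,None,fx=3.4,fy=3.4,interpolation=cv2.INTER_CUBIC))
a=cv2.imread("pics/scene0.png")[100:320,220:400]; cv2.imwrite("pics/scz.png",cv2.resize(a,None,fx=2.7,fy=2.7,interpolation=cv2.INTER_CUBIC))
E
```

```text
(no output)
```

View pics/topz.png

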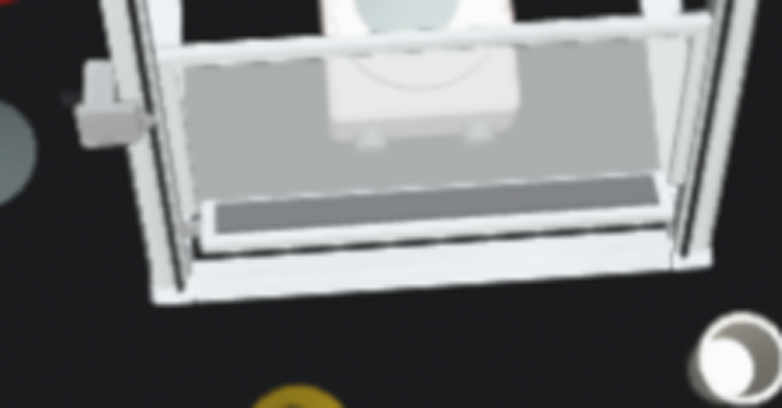

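View pics/scz.png

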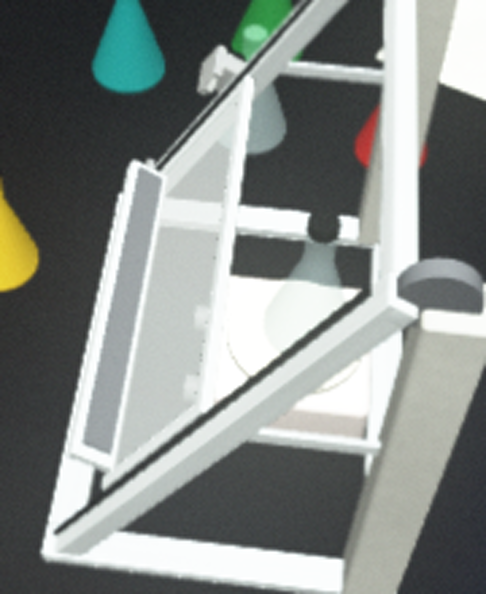

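```bash
cat > h.py <<'E'
import numpy as np,cv2
from scipy.optimize import least_squares
from scipy.spatial.transform import Rotation as Ro
def proj(c,P):
    P=np.atleast_2d(P).astype(float)
    return cv2.projectPoints(P.reshape(-1,1,3),cv2.Rodrigues(c["R"])[0],np.array(c["t"],float),c["K"],c["D"])[0].reshape(-1,2)
def ray(c,uv):
    n=cv2.undistortPoints(np.array([[uv]],float),c["K"],c["D"])[0,0]
    C=-c["R"].T@c["t"]; d=c["R"].T@np.array([n[0],n[1],1]); return C,d/np.linalg.norm(d)
def atz(c,uv,z):
    C,d=ray(c,uv); return C+d*(z-C[2])/d[2]
def wristcam(c,st):
    T=np.eye(4); T[:3,:3]=Ro.from_euler('xyz',st["eef_rot"],degrees=True).as_matrix(); T[:3,3]=st["tcp_pos"]
    W=T@c["mount"]; c["R"]=W[:3,:3].T; c["t"]=-W[:3,:3].T@W[:3,3]; return c
def S2W(q,p):
    X,Y,a=q[:3]; p=np.atleast_2d(p); c,s=np.cos(a),np.sin(a)
    return np.c_[X+c*p[:,0]-s*p[:,1],Y+s*p[:,0]+c*p[:,1],p[:,2]]
U=np.array([.5,0,.866]); E0=np.array([-.0312,0,.088])
E
cat > fit.py <<'E'
from h import *
from plant import viewer
t=viewer.capture("top"); s=viewer.capture("scene")
tz=lambda x,y:(180+x/3.4-.35,150+y/3.4-.35); sz=lambda x,y:(220+x/2.7-.3,100+y/2.7-.3)
def res(q):
    e=E0+U*q[3]
    L=e+[0,.165,0];R=e-[0,.165,0]
    SL=np.array([-.04,.182,.014]);SR=np.array([-.04,-.182,.014])
    P=S2W(q,[L,R,SL,SR]); pt=proj(t,P); ps=proj(s,P[:2])
    o=np.array([tz(203,250),tz(676,218),tz(190,301),tz(672,268)]); os_=np.array([sz(130,165),sz(72,455)])
    return np.r_[(pt-o).ravel(),(ps-os_).ravel()]
f=least_squares(res,[.6,-.1,.05,.0]); print(f.x,np.degrees(f.x[2])); print(f.fun.round(1).reshape(-1,2))
q=f.x; np.save("q.npy",q)
print("edge",S2W(q,E0+U*q[3]))
for nm,uv in dict(yel=(268,280),beak=(397,256)).items(): print(nm,atz(t,uv,0.03))
C1,d1=ray(t,tz(155,121)); C2,d2=ray(s,sz(240,66))
A=np.c_[d1,-d2]; k=np.linalg.lstsq(A,C2-C1,rcond=None)[0]; print("mark",C1+d1*k[0],C2+d2*k[1])
print(proj(t,S2W(q,[[-.04,.182,.014],[0.2,.182,.4],[0.2,-.182,.4]])))
E
python3 fit.py
```

```text
[0.55739906 0.01292582 0.19999234 0.02376902] 11.458717162488956
[[-0.7 -0.3]
 [-0.6 -1. ]
 [ 0.1 -0.2]
 [ 0.7 -0.9]
 [-0.5 -0.8]
 [-1.7  0.5]]
edge [[0.53846857 0.00908857 0.10858397]]
yel [0.38672574 0.08749784 0.03      ]
beak [ 0.48531238 -0.22468942  0.03      ]
mark [0.56689223 0.20062944 0.21048407] [0.59830844 0.21747493 0.22072482]
[[235.58522978 237.97912507]
 [210.66056262  80.81584027]
 [402.29967401  69.26926183]]
```

```bash
cat > rel.py <<'E'
from h import *
import sys
from plant import get_state
q=np.load("q.npy")
def togo(p_s,yaw_s=None):
    st=get_state(); w=S2W(q,np.array(p_s))[0]
    R=Ro.from_euler('xyz',st["eef_rot"],degrees=True).as_matrix()
    print("target",w.round(4),"now",st["tcp_pos"].round(4),"rot",st["eef_rot"].round(2),"tool shift units",(R.T@(w-st["tcp_pos"])/.05).round(3),"turn",((st["eef_rot"][2]-90-np.degrees(q[2]))/6).round(3))
E
python3 - <<'E'
from rel import *
from plant import viewer
t=viewer.capture("top"); s=viewer.capture("scene")
for c,uv in((t,(225.3,185.3)),(s,(308.6,124.1))):
    C,d=ray(c,uv); a=q[2]; 
    n=np.array([-np.sin(a),np.cos(a),0]); k=(.1855-n@(C-[q[0],q[1],0]))/(n@d); P=C+k*d-[q[0],q[1],0]
    ps=np.array([np.cos(a)*P[0]+np.sin(a)*P[1],n@P,P[2]]); print(ps, "s if on path of edge: from z",(ps[2]-.088)/.866,"from x",(ps[0]+.031)/.5)
# predicted path pixels
for S in(.02,.08,.12,.16): print(S,proj(t,S2W(q,E0+U*S+[0,.1855,0])),proj(s,S2W(q,E0+U*S+[0,.1855,0])))
togo([-.07,.13,.27])
E
```

```text
[0.05620331 0.1855     0.17437245] s if on path of edge: from z 0.09973724476683551 from x 0.17440662880030852
[0.08103479 0.1855     0.22678142] s if on path of edge: from z 0.16025567613488934 from x 0.22406958588547854
0.02 [[230.15638516 224.49243686]] [[267.86453898 155.37979125]]
0.08 [[227.14469229 207.45081398]] [[279.10139949 142.15124834]]
0.12 [[225.009912 195.296007]] [[287.06872437 132.78414135]]
0.16 [[222.7661299  182.45191865]] [[295.44656665 122.94556118]]
target [0.463  0.1264 0.27  ] now [ 0.1537 -0.6571  0.2263] rot [-1.8000e+02 -2.0000e-02  1.0317e+02] tool shift units [13.851  9.592 -0.868] turn 0.285
```

>>> {"method": "apply_moves", "body": {
  "plan": [
    [0,[0.9,0.65,-0.1],0],
    [0,[0.9,0.65,-0.1],0],
    [0,[0.9,0.65,-0.1],0],
    [0,[0.9,0.65,-0.1],0],
    [0,[0.9,0.65,-0.1],0],
    [0,[0.9,0.65,-0.1],0],
    [0,[0.9,0.65,-0.1],0],
    [0,[0.9,0.65,-0.1],0],
    [0,[0.9,0.65,-0.1],0],
    [0,[0.9,0.65,0],0],
    [0,[0.9,0.65,0],0],
    [0,[0.9,0.65,0],0.28]
  ]
}}

```text
time_s: 1.85
tcp_pos: [0.4108, -0.0407, 0.2721]
eef_rot: [179.9, -0.0, 101.5]
contact_force: [0.9, -0.7, 0.7]
gripper_width: 0.0874
```

```bash
python3 -c "
from rel import *
togo([-.07,.13,.27])"
```

```text
target [0.463  0.1264 0.27  ] now [ 0.4108 -0.0407  0.2721] rot [ 1.7991e+02 -1.0000e-02  1.0148e+02] tool shift units [3.068 1.688 0.046] turn 0.004
```

>>> {"method": "apply_moves", "body": {
  "plan": [
    [0,[0.9,0.4,0],0],
    [0,[0.9,0.4,0],0],
    [0,[0.9,0.4,0],0],
    [0,[0,0,0],0],
    [0,[0,0,0],0]
  ]
}}

```text
time_s: 2.48
tcp_pos: [0.4421, 0.1015, 0.2714]
eef_rot: [-180.0, 0.0, 101.5]
contact_force: [-0.3, 0.1, -0.7]
gripper_width: 0.0875
```

```bash
python3 - <<'E'
from rel import *
from plant import viewer
st=get_state(); c=viewer.capture("wrist"); cv2.imwrite("pics/w1.png",c["frame"])
wristcam(c,st); print(st["tcp_pos"])
for S in (.0238,.1,.14): print(proj(c,S2W(q,E0+U*S+[0,.182,0])))
E
```

```text
[0.44210233 0.10152131 0.27143038]
[[356.98070034 263.49020844]]
[[370.28626745 339.52317491]]
[[379.34928297 391.48314531]]
```

View pics/w1.png

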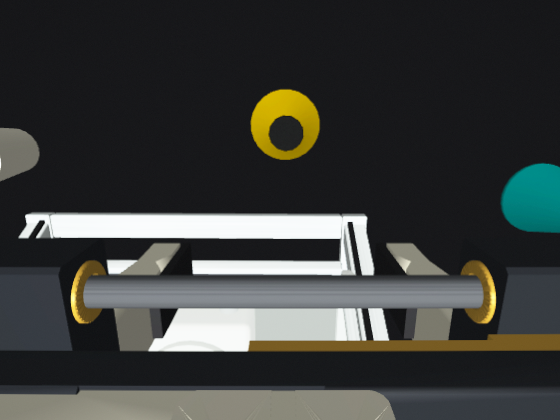

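>>> {"method": "apply_moves", "body": {
  "plan": [
    [0,[0,0.8,0],0],
    [0,[0,0.8,0],0],
    [0,[0,0.8,0],0],
    [0,[0,0,0],0],
    [0,[0,0,0],0]
  ]
}}

```text
time_s: 3.15
tcp_pos: [0.5596, 0.1243, 0.2714]
eef_rot: [-180.0, 0.0, 101.4]
contact_force: [-0.3, 0.0, 0.5]
gripper_width: 0.0875
```

```bash
python3 - <<'E'
from rel import *
from plant import viewer
st=get_state(); c=viewer.capture("wrist"); cv2.imwrite("pics/w2.png",c["frame"])
cv2.imwrite("pics/w2z.png",cv2.resize(c["frame"][60:280,290:510],None,fx=2.7,fy=2.7,interpolation=cv2.INTER_CUBIC))
wristcam(c,st); print(st["tcp_pos"])
for S in (.0238,.1,.14): print(proj(c,S2W(q,E0+U*S+[0,.182,0])))
E
```

```text
[0.55959668 0.12434329 0.2714061 ]
[[365.5331352  139.26715824]]
[[382.43688426 199.32787202]]
[[394.36587912 241.82640604]]
```

View pics/w2.png

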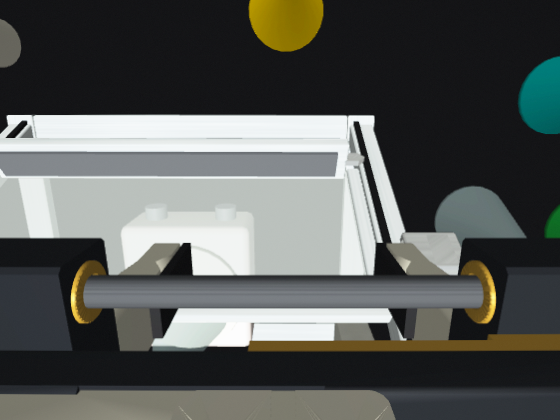

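View pics/w2z.png

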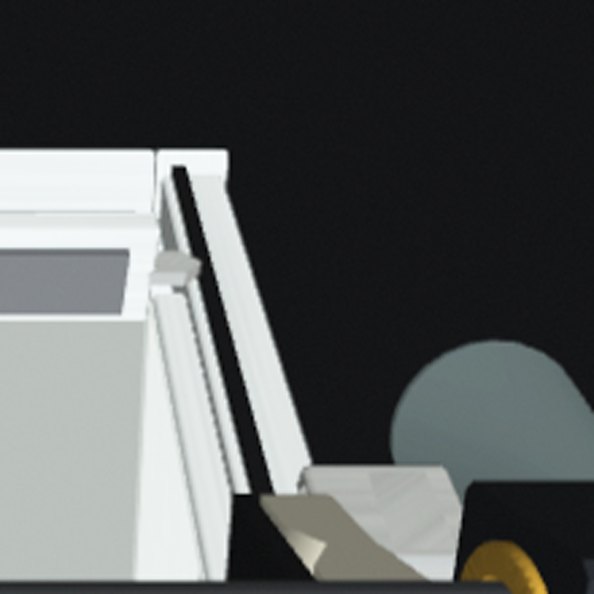

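>>> {"method": "apply_moves", "body": {
  "plan": [
    [0,[0.2,0,-0.7],0],
    [0,[0.2,0.5,-0.5],0],
    [0,[0.2,0.5,0],0],
    [0,[0,0,0],0],
    [0,[0,0,0],0]
  ]
}}

```text
time_s: 3.82
tcp_pos: [0.6021, 0.1644, 0.3318]
eef_rot: [-180.0, -0.0, 101.5]
contact_force: [-0.7, -0.2, 0.1]
gripper_width: 0.0878
```

```bash
python3 - <<'E'
from rel import *
from plant import viewer
st=get_state(); c=viewer.capture("wrist"); cv2.imwrite("pics/w3.png",c["frame"])
cv2.imwrite("pics/w3z.png",cv2.resize(c["frame"][60:250,300:450],None,fx=4,fy=3.1578947,interpolation=cv2.INTER_CUBIC))
wristcam(c,st); print(st["tcp_pos"]); import pickle; pickle.dump(c,open("w3.pkl","wb"))
for S in (.0238,.1,.14): print(proj(c,S2W(q,E0+U*S+[0,.182,0])))
E
```

```text
[0.60209669 0.16440867 0.3317796 ]
[[324.88880316  84.60815743]]
[[332.20385703 126.34509511]]
[[337.16122942 154.67965122]]
```

View pics/w3.png

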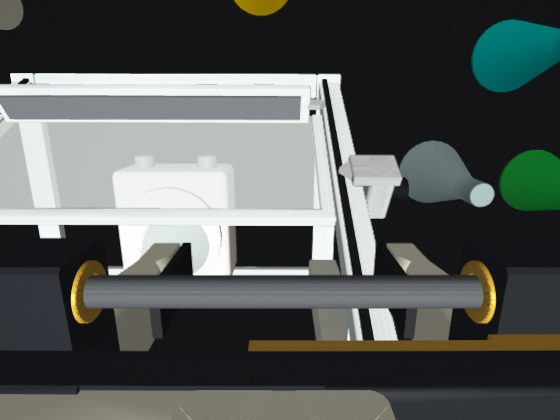

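View pics/w3z.png

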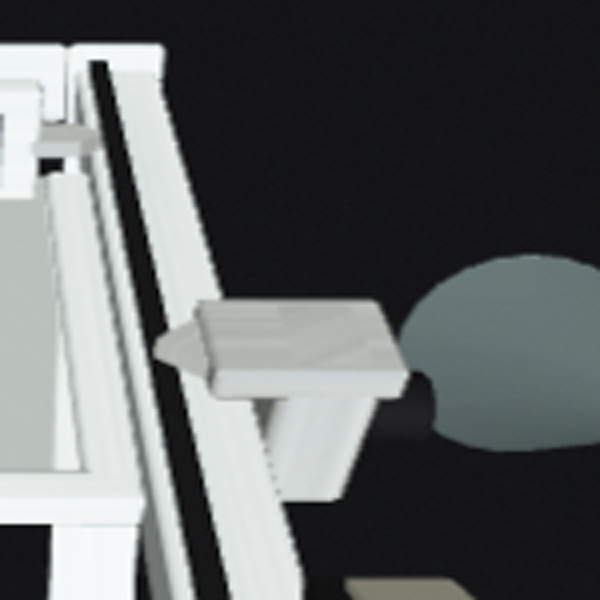

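```bash
cat > pt.py <<'E'
from rel import *
import pickle
c=pickle.load(open("w3.pkl","rb"))
def P(S,d,y=.182,t=.006): return S2W(q,E0+U*S+np.array([.866*d,0,-.5*d])+U*t+[0,y,0])
if __name__=="__main__":
    from plant import viewer
    st=dict(tcp_pos=np.array([0.55959668,0.12434329,0.2714061]),eef_rot=np.array([-180,0,101.45]))
    c2=viewer.capture("wrist"); wristcam(c2,st); tp=viewer.capture("top"); sc=viewer.capture("scene")
    for d in(.008,.014,.018,.024): print(d,proj(c,P(q[3],d)),proj(c2,P(q[3],d)))
    for d in (.008,.018):
      for S in(.1,.11,.12,.13,.14,.15): print(d,S,proj(c,P(S,d,.1855)),proj(tp,P(S,d,.1855)),proj(sc,P(S,d,.1855)))
    # lip edge lower corner left and right check
    print(proj(c,S2W(q,E0+U*q[3]+[0,.165,0])),proj(c,S2W(q,[-.04,.182,.014])))
    cv2.imwrite("pics/sc2.png",cv2.resize(sc["frame"][90:200,240:350],None,fx=5.4,fy=5.4,interpolation=cv2.INTER_CUBIC))
E
python3 pt.py
```

```text
0.008 [[324.71705959  94.77114423]] [[365.17994491 150.59022672]]
0.014 [[324.23106545 100.13363538]] [[364.09341181 155.97074736]]
0.018 [[323.91317793 103.64048133]] [[363.38470551 159.47949536]]
0.024 [[323.44524022 108.80156755]] [[362.34432773 164.62922036]]
0.008 0.1 [[335.99752977 138.1065883 ]] [[225.81587389 197.01388257]] [[286.92904369 137.54291649]]
0.008 0.11 [[337.23257969 144.93515762]] [[225.27856449 193.92718555]] [[288.96054721 135.1841839 ]]
0.008 0.12 [[338.52614763 152.08977729]] [[224.7345861  190.79802122]] [[291.01759328 132.7964193 ]]
0.008 0.13 [[339.88246385 159.59420668]] [[224.18383939 187.6256408 ]] [[293.10059514 130.37916792]]
0.008 0.14 [[341.30617323 167.47455388]] [[223.62622406 184.40928238]] [[295.20997265 127.93196826]]
0.008 0.15 [[342.80238695 175.75957088]] [[223.06163893 181.14817093]] [[297.34615236 125.45435213]]
0.018 0.1 [[334.80189298 147.51550596]] [[225.87432893 193.78530076]] [[290.2798224  139.32006207]]
0.018 0.11 [[335.98095355 154.40200321]] [[225.34153803 190.69615397]] [[292.32654399 136.97927598]]
0.018 0.12 [[337.21452528 161.60941672]] [[224.80220266 187.56490743]] [[294.39887726 134.60976008]]
0.018 0.13 [[338.50644934 169.16054731]] [[224.25622703 184.39082873]] [[296.49723398 132.21106583]]
0.018 0.14 [[339.86093353 177.08039104]] [[223.70351453 181.17317299]] [[298.62203248 129.7827381 ]]
0.018 0.15 [[341.28259666 185.39640775]] [[223.14396774 177.91118281]] [[300.77369764 127.32431521]]
[[308.14145998  84.57772238]] [[316.82916501  71.86599544]]
```

View pics/sc2.png

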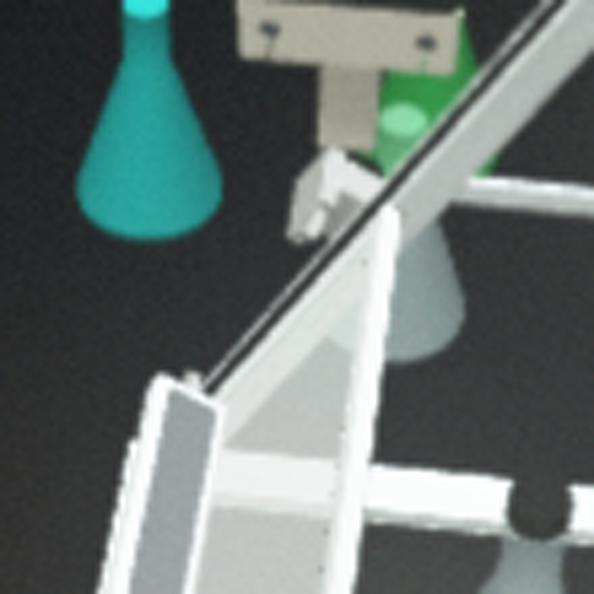

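```bash
python3 -c "
from rel import *
togo([-.06,-.04,.30]);togo([-.06,-.04,.097])"
```

```text
target [ 0.5065 -0.0382  0.3   ] now [0.6025 0.1645 0.332 ] rot [ 1.7997e+02 -1.0000e-02  1.0148e+02] tool shift units [-3.59  -2.687  0.639] turn 0.003
target [ 0.5065 -0.0382  0.097 ] now [0.6025 0.1645 0.332 ] rot [ 1.7997e+02 -1.0000e-02  1.0148e+02] tool shift units [-3.591 -2.689  4.699] turn 0.003
```

>>> {"method": "apply_moves", "body": {
  "plan": [
    [255,[0,-0.9,0],0],
    [255,[-0.6,-0.9,0],0],
    [255,[-1.0,-0.7,0],0],
    [255,[-1.0,-0.19,0.4],0],
    [255,[-0.9,0,0.7],0],
    [255,[-0.09,0,0.9],0],
    [255,[0,0,0.9],0],
    [255,[0,0,0.9],0],
    [255,[0,0,0.8],0],
    [255,[0,0,0],0],
    [255,[0,0,0],0]
  ],
  "squeeze": 10
}}

```text
time_s: 5.4
tcp_pos: [0.5079, -0.0377, 0.1032]
eef_rot: [179.9, 0.0, 101.5]
contact_force: [-0.3, 0.5, 1.0]
gripper_width: 0.0006
```

```bash
python3 - <<'E'
from rel import *
from plant import viewer
togo([-.029,-.04,.097]); st=get_state(); print(st["contact_force"],st["gripper_width"])
c=viewer.capture("wrist"); cv2.imwrite("pics/w4.png",c["frame"])
sc=viewer.capture("scene");cv2.imwrite("pics/sc4.png",cv2.resize(sc["frame"][90:330,180:420],None,fx=2.5,fy=2.5,interpolation=cv2.INTER_CUBIC))
E
```

```text
target [ 0.5369 -0.032   0.097 ] now [ 0.5079 -0.0377  0.1032] rot [1.7990e+02 2.0000e-02 1.0152e+02] tool shift units [-0.004  0.592  0.124] turn 0.01
[-0.28493139  0.46025427  1.02874999] 0.0006240852798413108
```

View pics/w4.png

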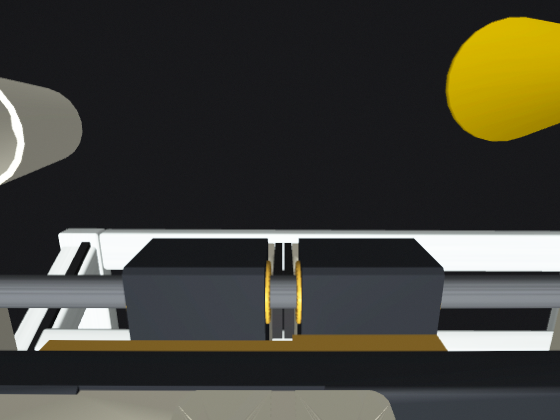

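View pics/sc4.png

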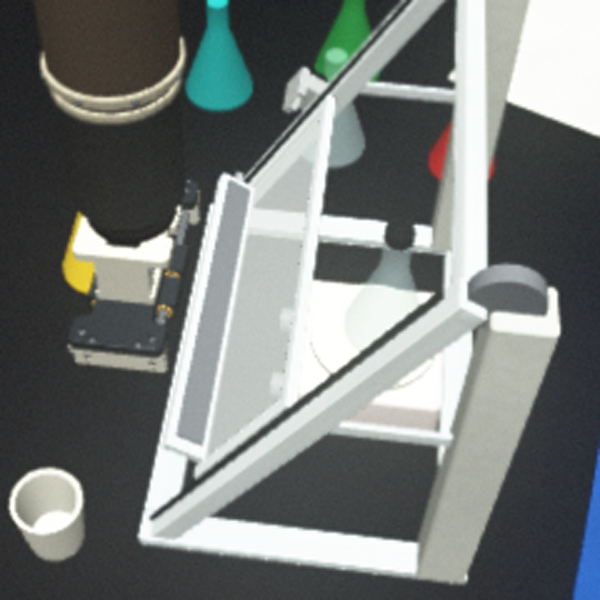

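>>> {"method": "apply_moves", "body": {
  "plan": [
    [255,[0,0.15,0.2],0],
    [255,[0,0.2,0],0],
    [255,[0,0.1,0],0],
    [255,[0,0.05,0],0],
    [255,[0,0,0],0]
  ]
}}

```text
time_s: 6.12
tcp_pos: [0.5316, -0.0328, 0.0915]
eef_rot: [-180.0, -0.0, 101.5]
contact_force: [0.1, -0.3, -0.7]
gripper_width: 0.0008
```

>>> {"method": "apply_moves", "body": {
  "plan": [
    [255,[0,0.05,0],0],
    [255,[0,0.04,0],0],
    [255,[0,0,0],0]
  ]
}}

```text
time_s: 6.5
tcp_pos: [0.5336, -0.0325, 0.0913]
eef_rot: [-179.8, -0.0, 101.5]
contact_force: [-6.7, 0.9, 5.9]
gripper_width: 0.0004
```

>>> {"method": "apply_moves", "body": {
  "plan": [
    [255,[0,0.04,-0.06],0],
    [255,[0,0.1,-0.17],0],
    [255,[0,0.1,-0.17],0],
    [255,[0,0.1,-0.17],0],
    [255,[0,0,0],0]
  ]
}}

```text
time_s: 7.12
tcp_pos: [0.5499, -0.0292, 0.12]
eef_rot: [-179.7, -0.0, 101.5]
contact_force: [-9.4, -0.5, 8.1]
gripper_width: 0.0004
```

```bash
python3 - <<'E'
from rel import *
from plant import viewer
togo([-.029,-.04,.097]); st=get_state(); print(st["contact_force"],st["gripper_width"])
sc=viewer.capture("scene");cv2.imwrite("pics/sc5.png",cv2.resize(sc["frame"][90:330,180:420],None,fx=2.5,fy=2.5,interpolation=cv2.INTER_CUBIC))
E
```

```text
target [ 0.5369 -0.032   0.097 ] now [ 0.5499 -0.0292  0.12  ] rot [-179.71   -0.    101.46] tool shift units [-0.003 -0.264  0.46 ] turn -0.0
[-9.38233817 -0.5366606   8.14930203] 0.00038684122495509586
```

View pics/sc5.png

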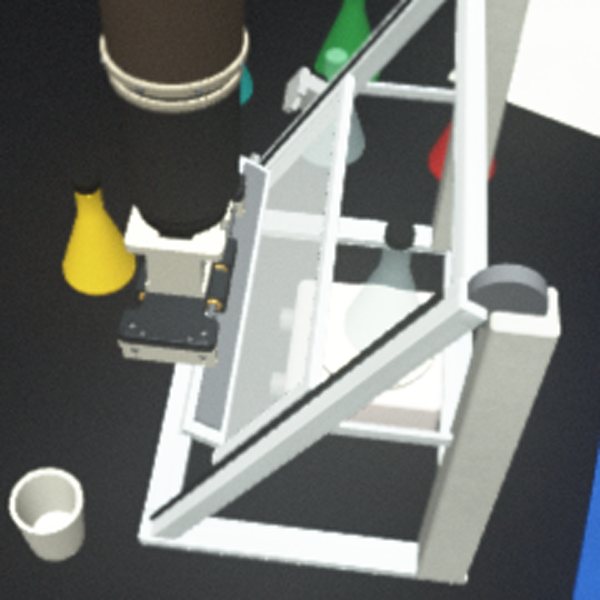

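```bash
cat > ms.py <<'E'
from rel import *
from plant import viewer
import sys
sc=viewer.capture("scene"); tp=viewer.capture("top")
f=sc["frame"][90:210,220:340]
cv2.imwrite("pics/%s_s.png"%sys.argv[1],cv2.resize(f,None,fx=5,fy=5,interpolation=cv2.INTER_CUBIC))
f=tp["frame"][150:250,190:410]
cv2.imwrite("pics/%s_t.png"%sys.argv[1],cv2.resize(f,None,fx=3.6,fy=3.6,interpolation=cv2.INTER_CUBIC))
for S in np.array(sys.argv[2:],float):
    Pw=S2W(q,[E0+U*S+[0,.165,0],E0+U*S-[0,.165,0]])
    print(S,"scene-crop L,R",((proj(sc,Pw)-[220,90]+.4)*5).round(0).tolist(),"top-crop",((proj(tp,Pw)-[190,150]+.4)*3.6).round(0).tolist())
E
python3 ms.py m1 .047 .06
```

```text
0.047 scene-crop L,R [[260.0, 327.0], [149.0, 875.0]] top-crop [[173.0, 240.0], [682.0, 204.0]]
0.06 scene-crop L,R [[273.0, 313.0], [163.0, 863.0]] top-crop [[171.0, 227.0], [684.0, 190.0]]
```

View pics/m1_s.png

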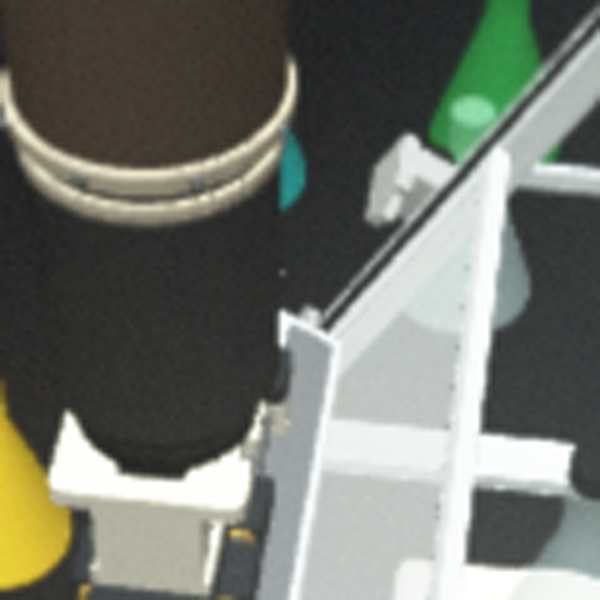

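View pics/m1_t.png

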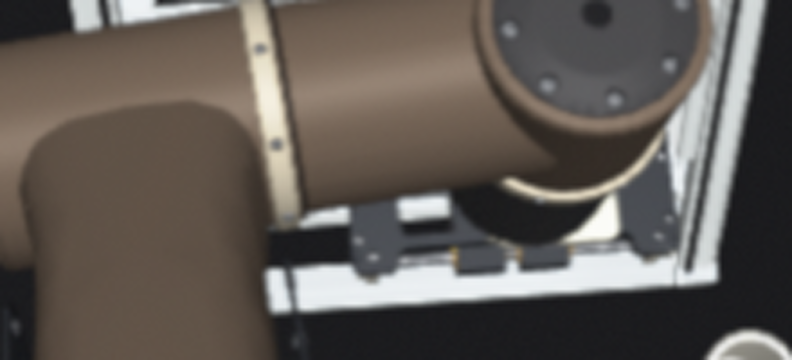

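>>> {"method": "apply_moves", "body": {
  "plan": [
    [255,[0,-0.2,0],0],
    [255,[0,0,-0.3],0],
    [255,[0,0,0],0],
    [255,[0,0.2,0],0],
    [255,[0,0.04,0],0],
    [255,[0,0,0],0]
  ]
}}

```text
time_s: 8.02
tcp_pos: [0.5531, -0.0285, 0.1345]
eef_rot: [-179.8, 0.0, 101.5]
contact_force: [-7.4, 0.7, 7.1]
gripper_width: 0.0005
```

```bash
python3 ms.py m2 .055 .065; python3 -c "
from rel import *
togo([0,-.04,.143])"
```

```text
0.055 scene-crop L,R [[268.0, 318.0], [158.0, 867.0]] top-crop [[172.0, 232.0], [683.0, 196.0]]
0.065 scene-crop L,R [[278.0, 307.0], [169.0, 858.0]] top-crop [[170.0, 222.0], [685.0, 185.0]]
target [ 0.5653 -0.0263  0.143 ] now [ 0.5531 -0.0284  0.1346] rot [-179.77    0.    101.47] tool shift units [-0.006  0.248 -0.17 ] turn 0.003
```

View pics/m2_s.png

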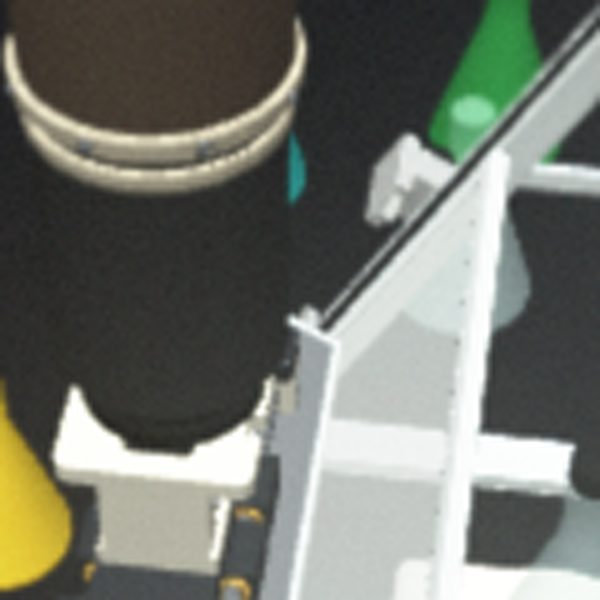

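>>> {"method": "apply_moves", "body": {
  "plan": [
    [255,[0,0.04,-0.1],0],
    [255,[0,0.09,-0.17],0],
    [255,[0,0.09,-0.17],0],
    [255,[0,0.09,-0.17],0],
    [255,[0,0,0],0]
  ]
}}

```text
time_s: 8.75
tcp_pos: [0.5708, -0.0248, 0.1665]
eef_rot: [179.9, -0.0, 101.5]
contact_force: [-0.1, 0.5, -0.8]
gripper_width: 0.0008
```

```bash
python3 ms.py m3 .085 .1; python3 -c "
from rel import *
togo([0,-.04,.143])"
```

```text
0.085 scene-crop L,R [[297.0, 285.0], [191.0, 839.0]] top-crop [[167.0, 201.0], [689.0, 164.0]]
0.1 scene-crop L,R [[312.0, 267.0], [208.0, 824.0]] top-crop [[164.0, 184.0], [692.0, 147.0]]
target [ 0.5653 -0.0263  0.143 ] now [ 0.5697 -0.025   0.1655] rot [ 1.7999e+02 -1.0000e-02  1.0148e+02] tool shift units [-0.008 -0.09   0.451] turn 0.003
```

View pics/m3_s.png

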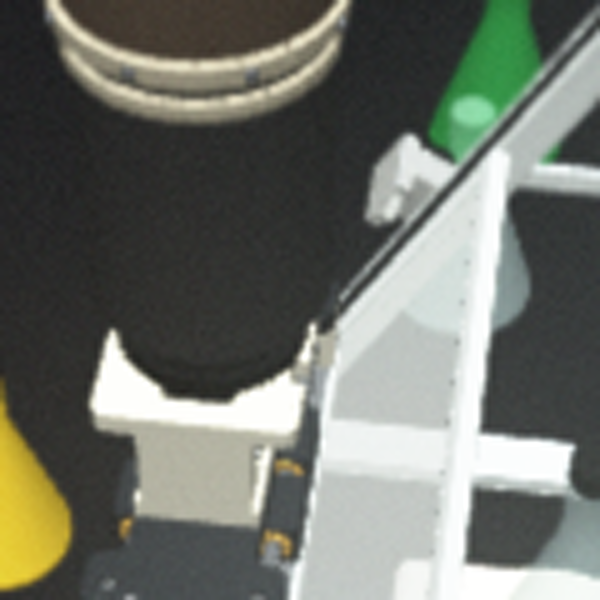

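>>> {"method": "apply_moves", "body": {
  "plan": [
    [255,[0,-0.8,-0.05],0],
    [255,[0,0,0.5],0],
    [255,[0,0,0.44],0],
    [255,[0,0,0],0],
    [255,[0,0.3,0],0],
    [255,[0,0.05,0],0],
    [255,[0,0,0],0]
  ]
}}

```text
time_s: 9.72
tcp_pos: [0.5482, -0.0294, 0.1214]
eef_rot: [180.0, -0.0, 101.5]
contact_force: [-1.3, -0.1, -1.1]
gripper_width: 0.0006
```

```bash
python3 ms.py m4 .055 .065; python3 -c "
from rel import *
togo([0,-.04,.143])
from plant import viewer
c=viewer.capture('scene')['frame'][130:260,190:320]
cv2.imwrite('pics/m4b.png',cv2.resize(c,None,fx=4.6,fy=4.6,interpolation=cv2.INTER_CUBIC))"
```

```text
0.055 scene-crop L,R [[268.0, 318.0], [158.0, 867.0]] top-crop [[172.0, 232.0], [683.0, 196.0]]
0.065 scene-crop L,R [[278.0, 307.0], [169.0, 858.0]] top-crop [[170.0, 222.0], [685.0, 185.0]]
target [ 0.5653 -0.0263  0.143 ] now [ 0.5476 -0.0295  0.1212] rot [ 1.7999e+02 -1.0000e-02  1.0148e+02] tool shift units [-0.007  0.36  -0.435] turn 0.004
```

View pics/m4_s.png

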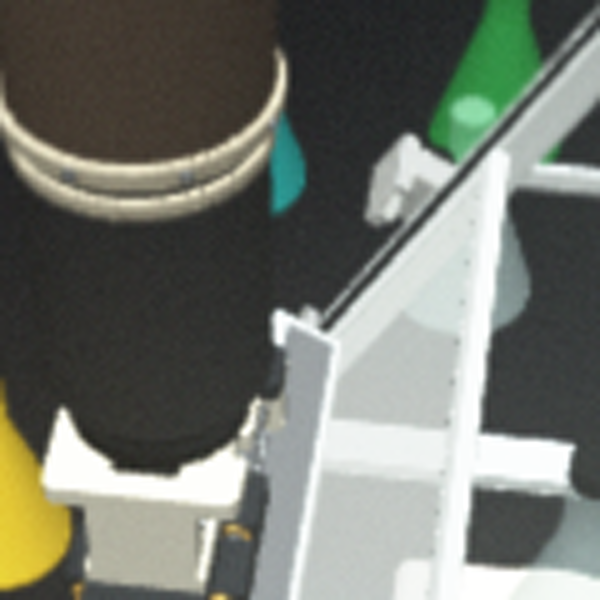

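View pics/m4b.png

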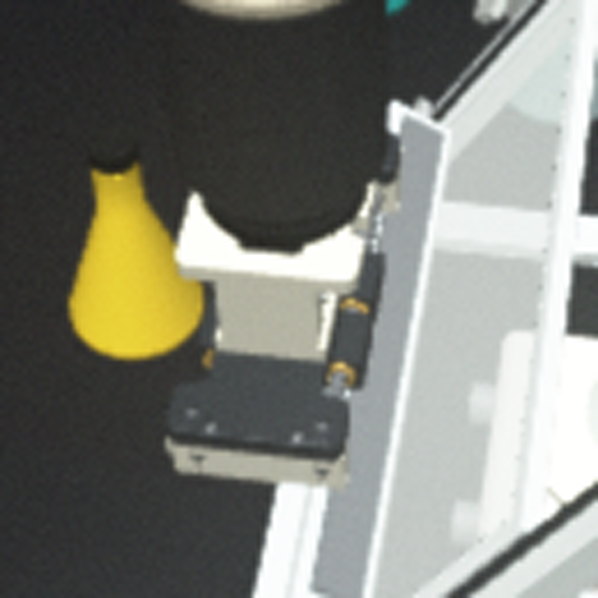

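```bash
python3 - <<'E'
from rel import *
from pt import P
from plant import viewer
sc=viewer.capture("scene")
f=lambda p:((proj(sc,p)-[220,90]+.4)*5).round(0)[0].tolist()
for S in(.04,.045,.05,.055,.06,.065): print(S,"low",f(P(S,0,.165,0)),"up",f(P(S,0,.165,.016)),"backup",f(P(S,.036,.165,.016)),"ptr",f(P(S,.018)),f(P(S,.018,.165)))
c=sc['frame'][145:175,265:295]
cv2.imwrite('pics/m4c.png',cv2.resize(c,None,fx=20,fy=20,interpolation=cv2.INTER_CUBIC))
E
```

```text
0.04 low [254.0, 335.0] up [269.0, 317.0] backup [329.0, 348.0] ptr [294.0, 321.0] [289.0, 343.0]
0.045 low [259.0, 329.0] up [274.0, 312.0] backup [333.0, 342.0] ptr [298.0, 315.0] [294.0, 338.0]
0.05 low [263.0, 324.0] up [279.0, 306.0] backup [338.0, 337.0] ptr [303.0, 310.0] [299.0, 333.0]
0.055 low [268.0, 318.0] up [283.0, 301.0] backup [343.0, 331.0] ptr [308.0, 304.0] [304.0, 327.0]
0.06 low [273.0, 313.0] up [288.0, 295.0] backup [348.0, 326.0] ptr [313.0, 299.0] [309.0, 322.0]
0.065 low [278.0, 307.0] up [293.0, 289.0] backup [353.0, 320.0] ptr [318.0, 293.0] [314.0, 316.0]
```

View pics/m4c.png

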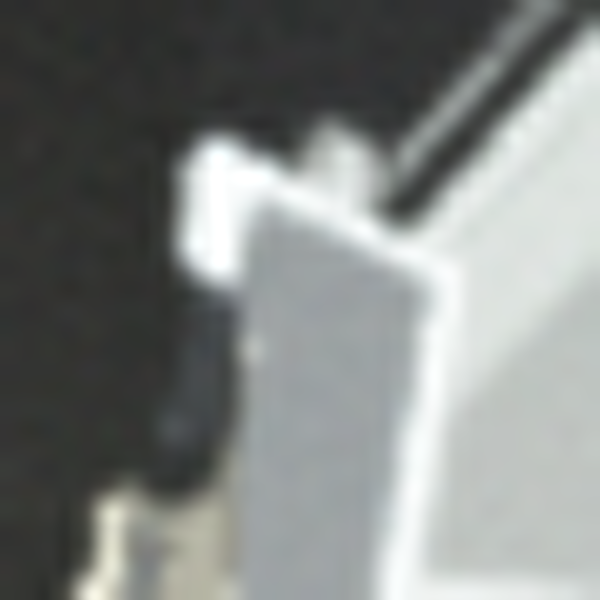

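>>> {"method": "apply_moves", "body": {
  "plan": [
    [255,[0,0,0.2],0],
    [255,[0,0.06,0],0],
    [255,[0,0.1,-0.12],0],
    [255,[0,0.1,-0.16],0],
    [255,[0,0.1,-0.16],0],
    [255,[0,0.1,-0.16],0],
    [255,[0,0,0],0]
  ]
}}

```text
time_s: 10.8
tcp_pos: [0.5678, -0.0256, 0.1414]
eef_rot: [-179.7, -0.0, 101.5]
contact_force: [-12.4, 0.3, 9.5]
gripper_width: 0.0005
```

```bash
cat > m.py <<'E'
from rel import *
from pt import P
from plant import viewer
import sys
st=get_state(); print(st["contact_force"].round(1)); togo([0,-.04,.143])
sc=viewer.capture("scene")
u0,v0=int(sys.argv[2]),int(sys.argv[3])
f=lambda p:((proj(sc,p)-[u0,v0]+.4)*12).round(0)[0].tolist()
for S in sys.argv[4:]:
    S=float(S); print(S,"low",f(P(S,0,.165,0)),"up",f(P(S,0,.165,.016)),"backup",f(P(S,.036,.165,.016)),"ptr",f(P(S,.018)),"mk",f(P(.131,.018,.1855)))
cv2.imwrite('pics/%s.png'%sys.argv[1],cv2.resize(sc['frame'][v0:v0+50,u0:u0+50],None,fx=12,fy=12,interpolation=cv2.INTER_CUBIC))
E
python3 m.py m5 260 125 .05 .06 .07 .08
```

```text
[-12.4   0.3   9.5]
target [ 0.5653 -0.0263  0.143 ] now [ 0.5678 -0.0256  0.1414] rot [-179.7    -0.    101.46] tool shift units [-0.005 -0.05  -0.032] turn 0.0
0.05 low [152.0, 357.0] up [189.0, 315.0] backup [332.0, 389.0] ptr [248.0, 323.0] mk [445.0, 88.0]
0.06 low [175.0, 331.0] up [212.0, 288.0] backup [356.0, 362.0] ptr [271.0, 297.0] mk [445.0, 88.0]
0.07 low [198.0, 304.0] up [235.0, 260.0] backup [380.0, 336.0] ptr [294.0, 270.0] mk [445.0, 88.0]
0.08 low [221.0, 277.0] up [259.0, 233.0] backup [405.0, 309.0] ptr [318.0, 243.0] mk [445.0, 88.0]
```

View pics/m5.png

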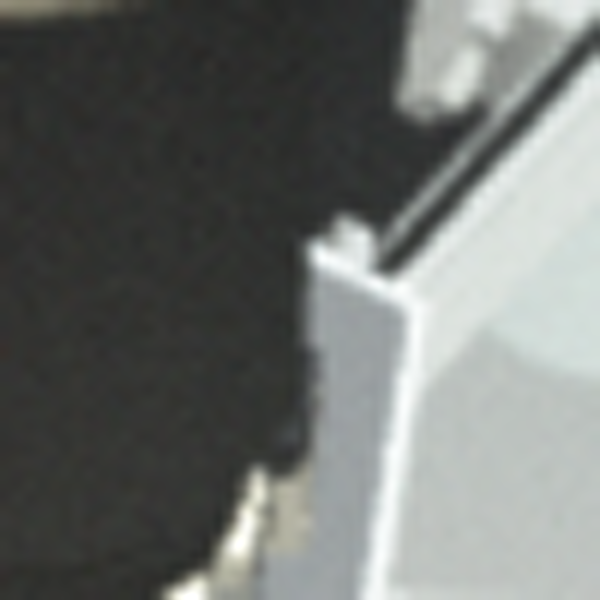

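>>> {"method": "apply_moves", "body": {
  "plan": [
    [255,[0,0.08,-0.14],0],
    [255,[0,0.09,-0.155],0],
    [255,[0,0.09,-0.155],0],
    [255,[0,0.05,-0.09],0],
    [255,[0,0,0],0]
  ]
}}

```text
time_s: 11.48
tcp_pos: [0.5828, -0.0226, 0.1681]
eef_rot: [-179.7, -0.0, 101.5]
contact_force: [-12.0, 0.0, 6.7]
gripper_width: 0.0007
```

```bash
python3 m.py m6 260 110 .1 .11 .12 .13; python3 -c "
from h import *
from plant import viewer
c=viewer.capture('wrist')['frame'];cv2.imwrite('pics/w6.png',c)"
```

```text
[-12.    0.    6.7]
target [ 0.5653 -0.0263  0.143 ] now [ 0.5828 -0.0226  0.1681] rot [-179.69   -0.    101.46] tool shift units [-0.003 -0.354  0.505] turn -0.0
0.1 low [269.0, 401.0] up [308.0, 356.0] backup [455.0, 434.0] ptr [366.0, 368.0] mk [445.0, 268.0]
0.11 low [293.0, 373.0] up [333.0, 327.0] backup [480.0, 406.0] ptr [391.0, 340.0] mk [445.0, 268.0]
0.12 low [318.0, 345.0] up [358.0, 298.0] backup [506.0, 377.0] ptr [416.0, 311.0] mk [445.0, 268.0]
0.13 low [343.0, 316.0] up [383.0, 269.0] backup [532.0, 349.0] ptr [441.0, 283.0] mk [445.0, 268.0]
```

View pics/m6.png

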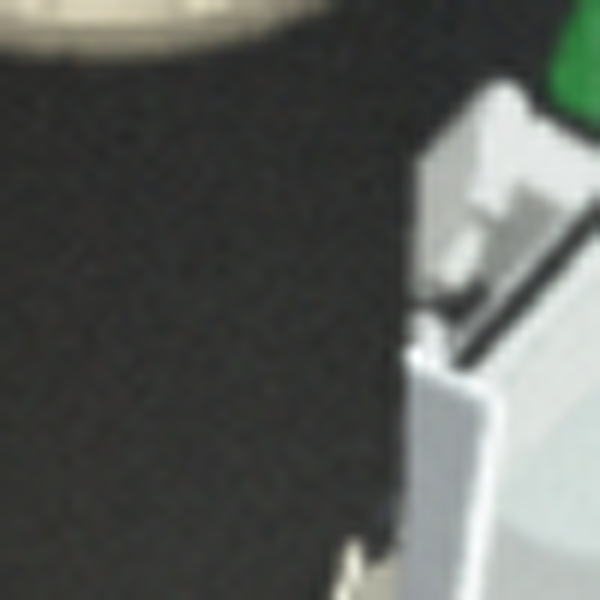

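View pics/w6.png

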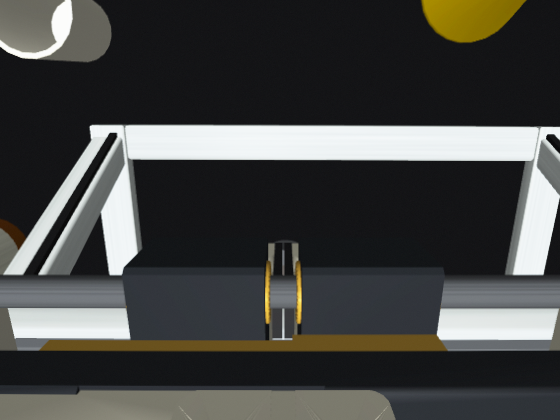

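>>> {"method": "apply_moves", "body": {
  "plan": [
    [255,[0,0.05,-0.09],0],
    [255,[0,0,0],0]
  ]
}}

```text
time_s: 11.82
tcp_pos: [0.5853, -0.0221, 0.1725]
eef_rot: [-179.7, -0.0, 101.5]
contact_force: [-11.4, -1.1, 5.8]
gripper_width: 0.001
```

```bash
python3 m.py m7 260 110 .11 .12 .13
```

```text
[-11.4  -1.1   5.8]
target [ 0.5653 -0.0263  0.143 ] now [ 0.5853 -0.0221  0.1725] rot [-179.69   -0.    101.46] tool shift units [-0.004 -0.404  0.593] turn -0.0
0.11 low [293.0, 373.0] up [333.0, 327.0] backup [480.0, 406.0] ptr [391.0, 340.0] mk [445.0, 268.0]
0.12 low [318.0, 345.0] up [358.0, 298.0] backup [506.0, 377.0] ptr [416.0, 311.0] mk [445.0, 268.0]
0.13 low [343.0, 316.0] up [383.0, 269.0] backup [532.0, 349.0] ptr [441.0, 283.0] mk [445.0, 268.0]
```

View pics/m7.png

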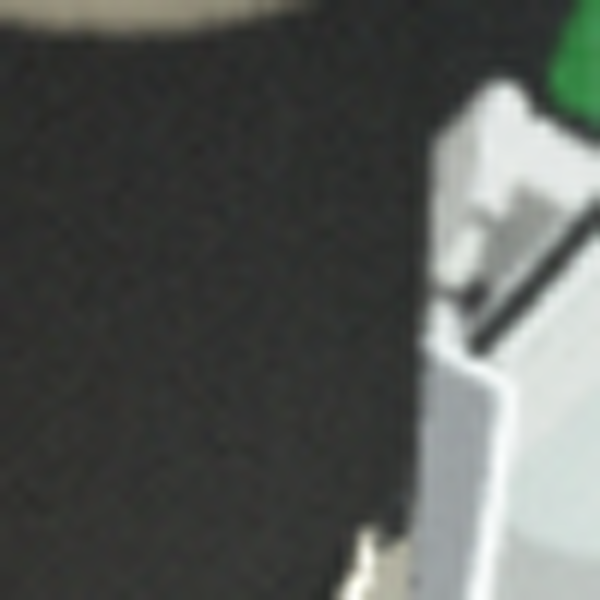

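>>> {"method": "apply_moves", "body": {
  "plan": [
    [255,[0,-0.2,0],0],
    [255,[0,-0.8,0],0],
    [255,[0,0,-1.0],0],
    [255,[0.5,0,-1.0],0],
    [255,[1.0,0,-0.55],0],
    [255,[1.0,0.5,0],0],
    [255,[1.0,0.6,0],0],
    [255,[0.1,0.7,0],0],
    [255,[0,0,0],0],
    [255,[0,0,0],0]
  ]
}}

```text
time_s: 13.12
tcp_pos: [0.591, 0.1628, 0.3]
eef_rot: [180.0, 0.0, 101.5]
contact_force: [-0.1, 0.7, -0.2]
gripper_width: 0.0006
```

```bash
cat > w.py <<'E'
from rel import *
from pt import P
from plant import viewer
import sys
st=get_state(); c=viewer.capture("wrist"); cv2.imwrite("pics/%s.png"%sys.argv[1],c["frame"]); wristcam(c,st)
m=proj(c,P(.131,.018,.1855))[0]; u0,v0=(m-30).astype(int); print("crop origin",u0,v0,"mark pred",m)
for S in(.115,.12,.125,.13): print(S,((proj(c,P(S,.018))-[u0,v0]+.45)*10).round(0))
print("mk",((m-[u0,v0]+.45)*10).round())
cv2.imwrite("pics/%sz.png"%sys.argv[1],cv2.resize(c["frame"][v0:v0+60,u0:u0+60],None,fx=10,fy=10,interpolation=cv2.INTER_CUBIC))
E
python3 w.py w8
```

```text
crop origin 313 161 mark pred [343.59741556 191.93190694]
0.115 [[241. 173.]]
0.12 [[248. 216.]]
0.125 [[255. 260.]]
0.13 [[262. 305.]]
mk [310. 314.]
```

View pics/w8.png

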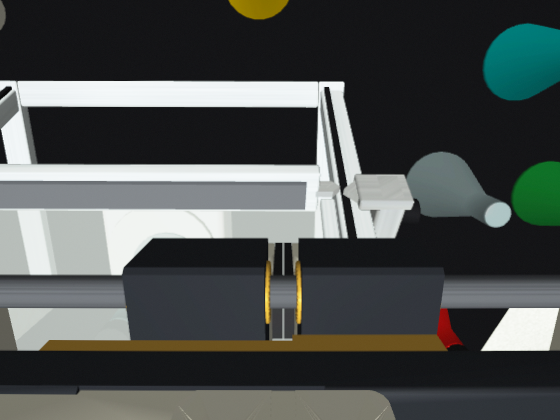

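View pics/w8z.png

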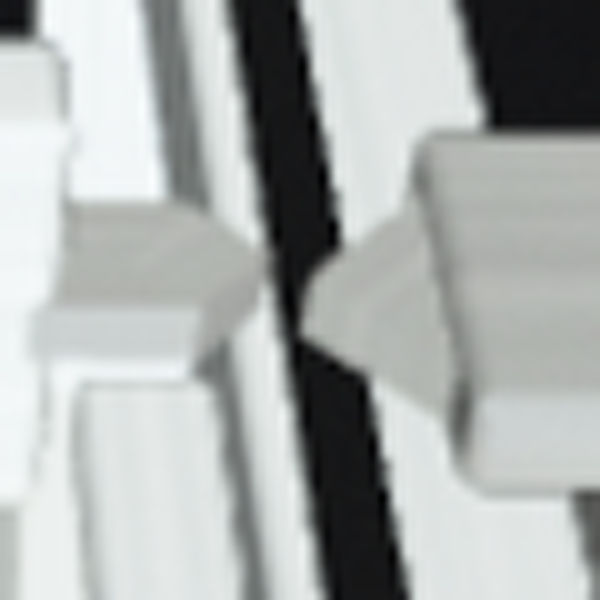

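```bash
python3 - <<'E'
import cv2,numpy as np
f=cv2.imread("pics/w8.png")[176:206,330:370]
g=cv2.resize(f,None,fx=19,fy=19,interpolation=cv2.INTER_LANCZOS4).astype(float)
g=np.clip((g-110)*1.9,0,255).astype(np.uint8)
for k in range(0,40,5): cv2.putText(g,str(330+k),(k*19,10),0,.35,(0,0,255)); 
for k in range(0,30,5): cv2.putText(g,str(176+k),(0,k*19+10),0,.35,(0,0,255)); cv2.line(g,(0,k*19+9),(8,k*19+9),(0,0,255))
cv2.imwrite("pics/w8e.png",g)
E
```

```text
(no output)
```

View pics/w8e.png

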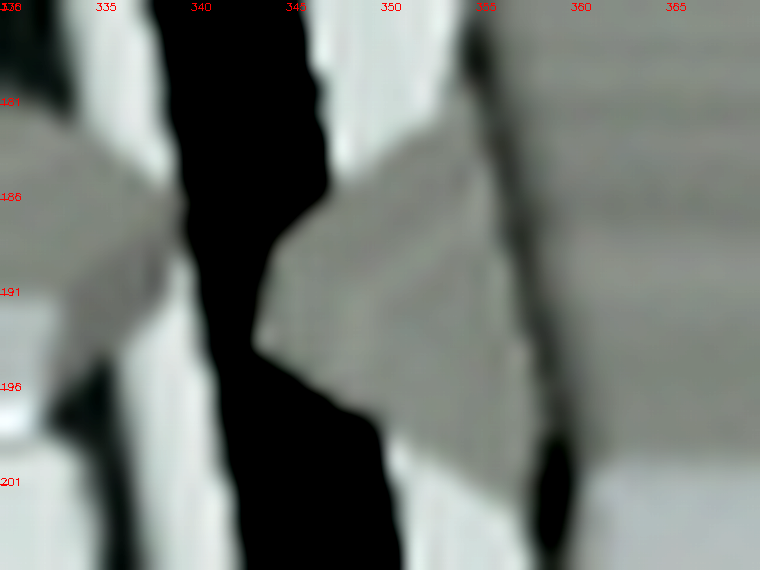

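>>> {"method": "apply_moves", "body": {
  "plan": [
    [255,[-0.1,-0.7,0],0],
    [255,[-1.0,-0.6,0],0],
    [255,[-1.0,-0.5,0],0],
    [255,[-1.0,0,0.55],0],
    [255,[-0.5,0,1.0],0],
    [255,[0,0,1.0],0],
    [255,[0,0.5,0],0],
    [255,[0,0.3,0],0],
    [255,[0,0.15,0],0],
    [255,[0,0,0],0]
  ]
}}

```text
time_s: 14.42
tcp_pos: [0.585, -0.0221, 0.1732]
eef_rot: [-180.0, 0.0, 101.5]
contact_force: [-2.4, -2.0, 1.1]
gripper_width: 0.0002
```

```bash
python3 m.py m9 260 110 .12 
```

```text
[-2.4 -2.   1.1]
target [ 0.5653 -0.0263  0.143 ] now [ 0.585  -0.0221  0.1732] rot [-179.99    0.    101.48] tool shift units [-0.005 -0.402  0.604] turn 0.003
0.12 low [318.0, 345.0] up [358.0, 298.0] backup [506.0, 377.0] ptr [416.0, 311.0] mk [445.0, 268.0]
```

View pics/m9.png

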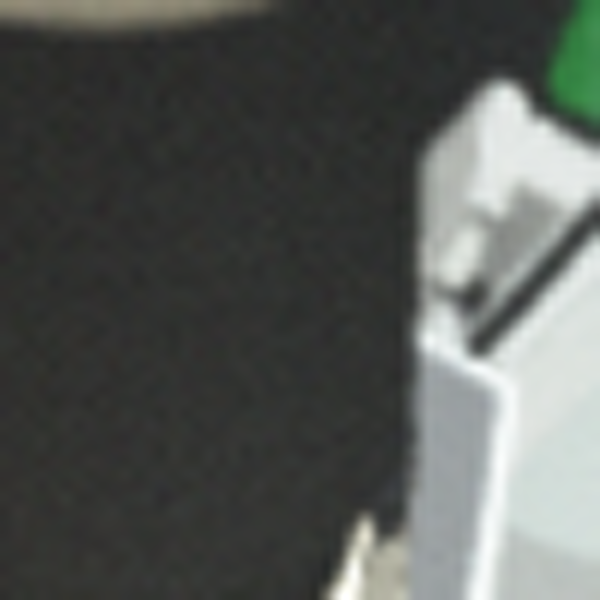

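>>> {"method": "apply_moves", "body": {
  "plan": [
    [255,[0,0.04,-0.02],0],
    [255,[0,0.03,-0.03],0],
    [255,[0,0,0],0]
  ]
}}

```text
time_s: 14.85
tcp_pos: [0.5861, -0.0219, 0.1748]
eef_rot: [-179.7, -0.0, 101.5]
contact_force: [-8.3, -2.9, 2.5]
gripper_width: 0.0005
```

>>> {"method": "apply_moves", "body": {
  "plan": [
    [255,[0,0.03,-0.03],0],
    [255,[0,0,0],0]
  ]
}}

```text
time_s: 15.1
tcp_pos: [0.587, -0.0217, 0.1762]
eef_rot: [-179.7, -0.0, 101.4]
contact_force: [-11.0, -1.7, 3.5]
gripper_width: 0.0001
```

```bash
python3 m.py m10 260 110 .12; python3 - <<'E'
import cv2,numpy as np
a=cv2.imread("pics/m9.png",0);b=cv2.imread("pics/m10.png",0);c=cv2.imread("pics/m7.png",0)
for n,i in(("m7",c),("m10",b)):
    t=a[340:430,440:560]; r=cv2.matchTemplate(i[280:490,380:600],t,cv2.TM_CCOEFF_NORMED); _,v,_,l=cv2.minMaxLoc(r); print(n,v,l[0]+380-440,l[1]+280-340)
E
```

```text
[-11.   -1.7   3.5]
target [ 0.5653 -0.0263  0.143 ] now [ 0.587  -0.0217  0.1762] rot [-1.7968e+02 -1.0000e-02  1.0145e+02] tool shift units [-0.004 -0.439  0.666] turn -0.002
0.12 low [318.0, 345.0] up [358.0, 298.0] backup [506.0, 377.0] ptr [416.0, 311.0] mk [445.0, 268.0]
m7 0.999282956123352 0 0
m10 0.9872035384178162 8 -10
```

>>> {"method": "apply_moves", "body": {
  "plan": [
    [255,[0,-0.2,0],0],
    [255,[0,-0.8,0],0],
    [255,[0,0,-1.0],0],
    [255,[0.5,0,-1.0],0],
    [255,[1.0,0,-0.5],0],
    [255,[1.0,0.5,0],0],
    [255,[1.0,0.5,0],0],
    [255,[0.1,0.65,0],0],
    [255,[0,0,0],0],
    [255,[0,0,0],0]
  ]
}}

```text
time_s: 16.4
tcp_pos: [0.586, 0.1619, 0.3017]
eef_rot: [180.0, -0.0, 101.5]
contact_force: [-0.0, -0.1, 0.0]
gripper_width: 0.0002
```

```bash
python3 w.py w11; python3 - <<'E'
import cv2,numpy as np
f=cv2.imread("pics/w11.png")[176:206,330:370]
g=cv2.resize(f,None,fx=19,fy=19,interpolation=cv2.INTER_LANCZOS4).astype(float)
g=np.clip((g-110)*1.9,0,255).astype(np.uint8)
cv2.imwrite("pics/w11e.png",g)
E
```

```text
crop origin 312 167 mark pred [342.70981171 197.85919417]
0.115 [[243. 172.]]
0.12 [[250. 215.]]
0.125 [[257. 259.]]
0.13 [[264. 304.]]
mk [312. 313.]
```

View pics/w11.png

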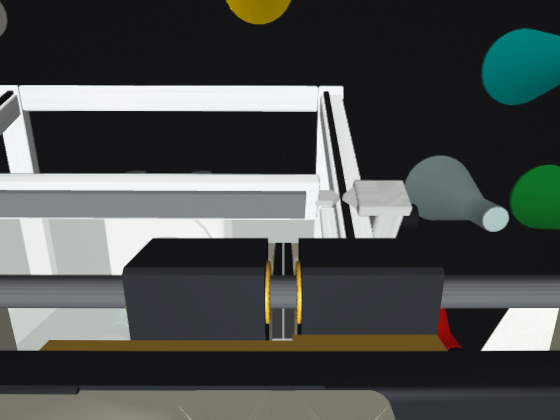

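View pics/w11e.png

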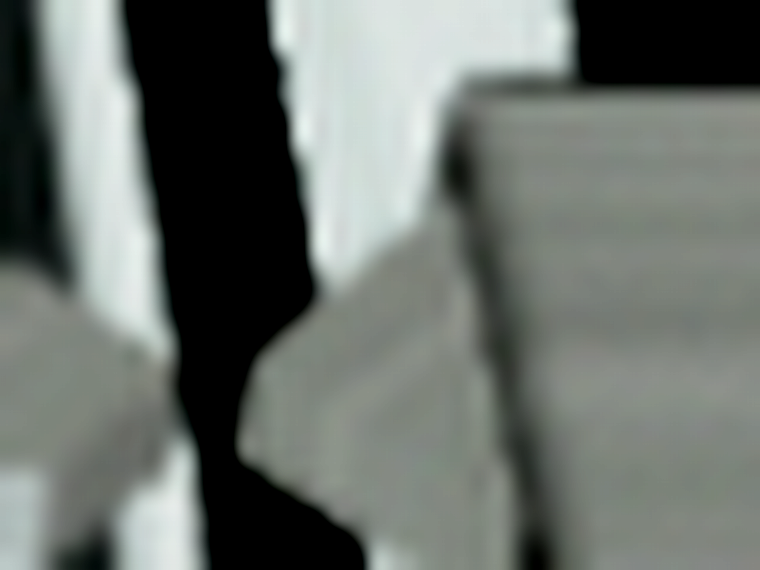

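```bash
python3 - <<'E'
import cv2
for n,r in(("w8",(179,202)),("w11",(186,206))):
    g=cv2.imread(f"pics/{n}.png",0); print(n,"cols",list(range(329,356)))
    for v in range(*r): print(v,*["%3d"%x for x in g[v,329:356]])
E
```

```text
w8 cols [329, 330, 331, 332, 333, 334, 335, 336, 337, 338, 339, 340, 341, 342, 343, 344, 345, 346, 347, 348, 349, 350, 351, 352, 353, 354, 355]
179 193 120 116 118 143 198 223 228 228 153  47  22  23  22  21  24  21 177 223 226 223 224 226 228 205 139 123
180 197 138 124 119 129 194 222 229 228 166  65  21  21  22  22  22  23 106 207 226 224 223 226 228 191 156 132
181 178 162 153 141 133 189 219 229 228 166  63  21  22  23  23  22  23 107 208 226 225 223 225 224 191 176 143
182 177 179 179 174 160 185 212 227 228 178  77  20  23  22  22  22  22  87 206 228 225 222 215 202 184 178 152
183 179 180 182 183 181 181 195 218 227 209 112  20  22  22  21  22  23  22 200 228 222 207 186 178 178 178 153
184 183 184 183 182 179 179 179 193 213 223 131  18  22  21  22  21  23  23 187 220 204 183 177 178 178 176 166
185 184 181 179 179 178 180 179 179 185 201 133  42  24  21  23  22  20  32 154 193 185 178 178 177 177 176 179
186 180 179 179 179 179 179 180 179 178 176 148  72  22  22  21  23  46  98 161 178 178 178 177 177 178 181 183
187 180 179 179 180 179 178 179 179 177 172 141  67  21  22 
[... 3304 characters left out ...]
 181 180 180 179 178 178 178
200 187 187 188 180 172 167 164 165 165 181 218 134  20  91 146 174 179 182 186 183 181 181 181 181 179 178 176
201 205 207 206 187 169 166 165 169 186 206 223 138  25  22  64 133 161 179 186 183 181 181 181 180 181 178 176
202 206 207 206 186 169 166 164 183 217 228 227 152  47  21  22  41  96 144 175 181 181 181 182 180 180 179 180
203 206 206 206 183 168 159 155 197 221 227 227 167  65  21  22  22  22  41 127 162 177 182 181 181 180 180 180
204 207 206 203 178 158 141 135 192 220 228 227 166  65  21  22  22  22  22  21  91 176 190 182 181 179 179 180
205 212 212 203 168 133 120 123 188 217 227 228 177  76  21  22  22  23  20  22  22 176 207 195 183 180 180 180
```

```bash
python3 - <<'E'
from rel import *
from pt import P
from plant import viewer
o=[]
for n,S in(("scene",(.12,.131)),("top",(.12,.131))):
    c=viewer.capture(n); m=proj(c,P(.131,.018,.1855))[0]; u0,v0=(m-12).astype(int)
    print(n,u0,v0,[((proj(c,P(s,.018,y))[0]-[u0,v0]+.5)*24).round() for s,y in((.131,.182),(.131,.1855),(.126,.182))])
    cv2.imwrite(f"pics/f_{n}.png",cv2.resize(c["frame"][v0:v0+25,u0:u0+25],None,fx=24,fy=24,interpolation=cv2.INTER_CUBIC))
E
```

```text
scene 284 119 [array([313., 346.]), array([317., 323.]), array([288., 375.])]
top 212 172 [array([343., 299.]), array([305., 302.]), array([349., 337.])]
```

View pics/f_scene.png

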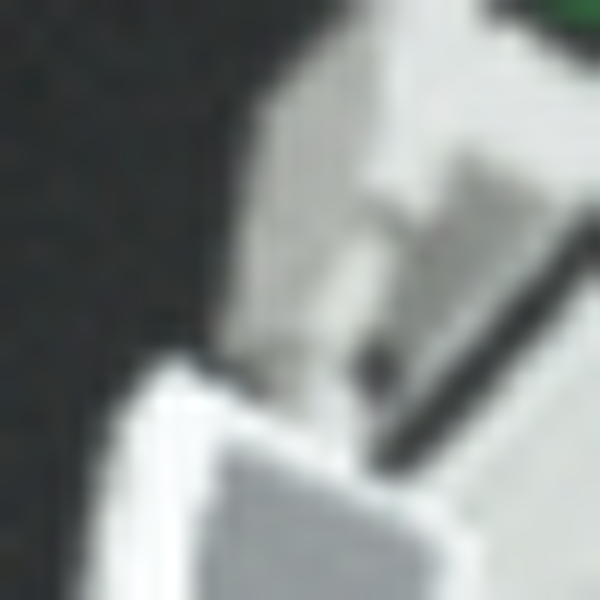

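View pics/f_top.png

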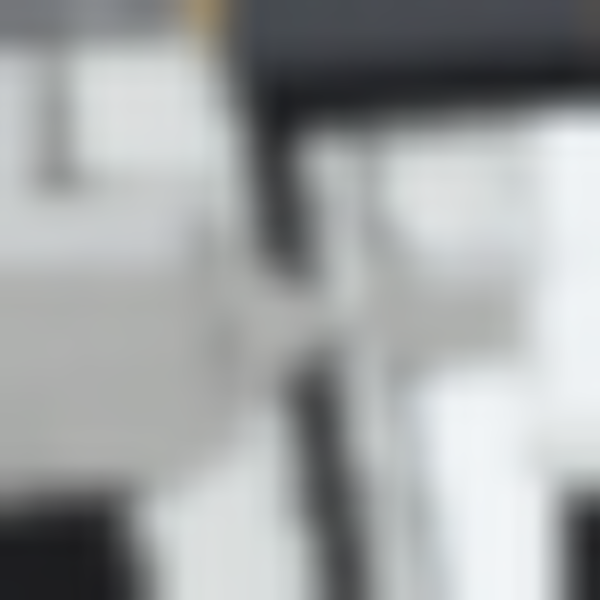

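>>> {"method": "apply_moves", "body": {
  "plan": [
    [255,[0,-0.8,-0.3],0],
    [255,[0,-0.8,-0.3],0],
    [255,[-0.8,0,0],0],
    [255,[-0.8,0,0],0],
    [255,[0,0,0],0],
    [255,[0,0,0],0]
  ]
}}

```text
time_s: 17.3
tcp_pos: [0.5235, 0.0674, 0.3319]
eef_rot: [180.0, -0.0, 101.4]
contact_force: [-0.1, -0.5, 0.3]
gripper_width: 0.0008
```

```bash
python3 - <<'E'
from plant import *
import cv2
st=get_state(); print(st["time_s"],st["contact_force"],st["tcp_pos"])
a=viewer.capture("top")["frame"]; b=viewer.capture("scene")["frame"]
cv2.imwrite("pics/end.png",cv2.hconcat([cv2.resize(a,(400,300)),cv2.resize(b,(400,300))]))
E
```

```text
17.3 [-0.08026638 -0.54125551  0.28381241] [0.52353014 0.06735723 0.33192085]
```

View pics/end.png

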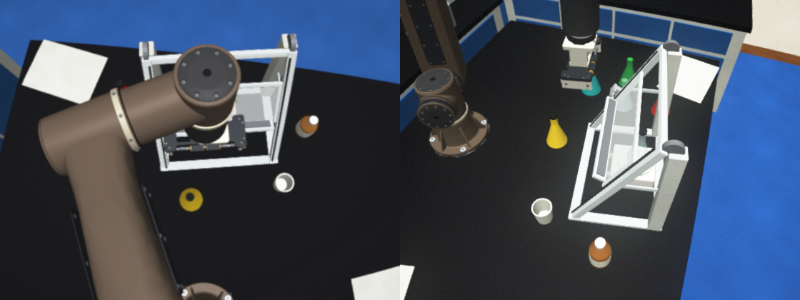

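All the glassware is standing, the window is holding, and the hand is clear.

```bash
python3 -c "
from plant import close_job; print(close_job())"
```

```text
the job is handed in; nothing more can be done
None
```

I pushed the window up by about 107 mm with the shut fingertips against the lip's lower front edge, without pinching it. The hand then drew away, and I handed the job in at about 17.4 s.

- **Level:** in the last close wrist picture the lip's pointer is about 0.6 mm past the marker's point, give or take 0.5 mm. The top and scene pictures agree that the two are level. Shift estimates from different pictures differed by about 0.3 mm.
- **Contact:** the tool can only point straight down, so the fingertips pressed the lip's lower front edge rather than its underside. Pushing forces were about 12 N.
- **One slip:** early on the fingertips had too little overlap and slid up over the front of the lip. The window did not visibly move and nothing was pinched. I re-seated the fingertips about 20 mm below the edge and carried on.
- **Last checks:** the force reading was about zero before handing in, the window stayed where I left it, and I never touched the marker. In the final pictures the glassware I could see stood as before. I did not measure its positions, and the arm or frame hid some pieces, flask_out among them.

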